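# Clamp a bearing block for measuring

### The job

An aluminium bearing block stands under the red-handled bar clamp on the inspection bench. Push the clamp's jaw down its upright bar by the yellow thumb plate until the black pad bears firmly on the block and the jaw binds, then screw the red handle tight with about a quarter turn clockwise seen from above and let go. Leave the block where it stands.

Things in the scene. Friction and masses are not known exactly. Their poses are not given: they have to be found in the camera images.
- jaw: Clamp's red sliding jaw. Origin: top centre of its yellow thumb plate (40 x 44 mm), where to push. x level along the arm: bar (10 x 24 mm, top at z 175) and hub (to 16 mm above origin) at 32-68 mm, screw axis at 160. Pad 28 mm wide, underside 50 below origin, 10-35 mm above the block. Slides down at 5-8 N on the plate (jams if pushed at the screw); on the block it tips and binds: press 10-20 N.
- handle (a point): Centre of the clamp's red bar handle atop the screw, 160 mm along jaw x and 48 mm above jaw's origin. Bar 66 mm long (its x), 15 mm thick (its y, the way to grip it), 18 mm high; z up; 40 mm free from its centre down to the arm. Moves with jaw and screw. The idle clamp beside it has a green handle and nothing under it.
- screw (a joint): Turn of the red handle in rad, growing clockwise seen from above; 0 to 0.25 at the start, stop at 2.0. Coarse thread: handle and pad go down 3.2 mm per rad, with a spring of 6 N/mm behind the pad. It takes 0.15 to 0.25 N m and stays where it is left.
- part: Aluminium bearing block, 0.3 to 0.6 kg: foot 92 (x) x 60 (y) x 14 mm, body 52 x 56 mm, 50 mm high in all, a dark bore on its sides. Origin: centre of its underside. It stands loose on the clamp's dark steel foot plate (240 x 100 mm, 12 mm thick), roughly under the pad.

How it is judged:
By the outcome, as a careful person would: the job done as asked, in the order asked, and still so for the second after the job is handed in, with the robot touching nothing.
It also fails if it takes over 48 s, if anything falls off the work surface, if the arm or the gripper's body presses on something with over 40 N, if the wrist force passes 120 N, or if a joint passes its speed limit or range.

### The arm

A 6-joint arm with a two-finger parallel gripper is mounted at the origin on the work surface. World frame = base frame: x ahead of the robot, y to its left, z up, the work surface at z = 0. Lengths are in m, angles in rad, forces in N, time in s.
With the tool pointing down it reaches from about 0.275 to 0.825 m from the base axis. Payload 4.9 kg.
Tool frame: the origin (TCP) lies midway between the tips of the shut fingers; the grasp point (between the pads) lies 19 mm behind it (bot.grip_depth is the distance from the TCP to the grasp point, in m); y points along the fingers, x is the direction in which the jaws open and shut, and the axes are right-handed (so a half turn about y gives the same grasp; the last joint's range is limited). The gripper opens to 85 mm and grips with 20 to 120 N. Pads are 22 mm wide; open, the fingers measure 114 mm over their backs; the gripper's body (76 mm by 85 mm) begins 54 mm behind the grasp point. The pads swing forward as they close: fully open they stand 13 mm farther back than shut.
Start: joints at [-0.134, 0.326, -0.193, 1.052, 0, 1.437], TCP at [0.55, 0, 0.231] pointing down, gripper open.
Joint ranges: [-2.65, 2.65], [-0.97, 1.79], [-1.3, 1.35], [-1.93, 2.1], [-1.47, 1.37], [-3.14, 3.14]. Speed limits (rad/s): [2.57, 2.57, 3.14, 3.14, 3.14, 3.14].

### API

Orientations are given as a unit quaternion [w, x, y, z].
In Python, from cell import bot gives the robot as it stands. Calls block until the motion is done:
- bot.move_pose(position, orientation): joint-space move of the TCP to a pose.
- bot.move_linear(position, speed=0.15, rotation=None, until_force=None): straight line of the TCP; rotation=None keeps the orientation; speed is the mean speed in m/s. With until_force (N) it stops when the force on the tool has changed by that much, and returns True; else False.
- bot.goto_joints(angles): joint-space move.
- bot.set_gripper(opening, grasp_force=None): opening from 0.0 (shut) to 1.0 (fully open); grasp_force is the grip in N (None keeps the last); returns when the fingers have stopped.
- bot.wait(seconds).
- bot.solve_ik(position, orientation): joint angles nearest the present ones, or None.
- bot.camera(name): name is "scene" or "side" or "wrist"; returns the picture (480x640x3 uint8, red, green, blue); there is no depth.
- bot.calibration(name): a dict with "mtx" (3x3 intrinsics, pixels), "k1" (the pictures are not rectified: a ray, as slopes to the right and down, at radius r is drawn at 1 + k1 r^2 times it, then the intrinsics apply), "extrinsics" (4x4, takes a point from world to camera coordinates); the wrist camera has in their place "hand_eye" (4x4, takes a point from camera to tool coordinates, whose origin is the TCP and whose axes are the tool frame's). Camera axes: x right, y down, z forward; pixel columns grow to the right and rows downward; lengths in m; the calibration is good to about 2 mm. A picture is of the moment at which its call begins: read the wrist's pose just before it. calibration takes no time and is no camera call.
A pose or a line that the arm cannot do raises bot.PlanningError and nothing moves.
- bot.close_job(): hands the job in, once; it reports no verdict.
Trained networks look in the newest picture that a camera, given by its name, has taken for a name from the list of things; names that differ only in an ending like _2 or _b are one class to them, and where a whole thing is asked for, a point or a joint stands for the part that bears it (a point fixed in the world has none). Each returns a list of dicts, best first, with "confidence" (0 to 1); they miss things now and then, are a little off and sometimes report something else, mostly with a low value. They report only what shows in the picture. A call takes as long as a camera call.
- bot.search_frame(camera, thing): "bbox" ([left, top, width, height] in pixels, round what is visible of it).
Readings, each from a call of its own:
- bot.read_clock(): time.
- bot.read_joint_positions(): joint angles.
- bot.read_joint_vel(): joint speeds.
- bot.read_joint_efforts(): joint torques, N m.
- bot.read_position(): TCP position.
- bot.read_tool_rot(): TCP orientation.
- bot.read_ft_force(): force on the tool from outside, world axes, zero at the start.
- bot.read_moment(): the same for the moment, N m.
- bot.read_gripper_width(): opening from 0.0 (shut) to 1.0 (fully open).
Only numpy, scipy, OpenCV 4.12 (cv2) and the standard library are available. Lean on these libraries where they do the work, as an engineer would, in place of code of your own. Each camera call takes 0.05 s, during which the arm holds its last target. There are 200 camera calls.

## Working session

There is one attempt and no reset: what is moved stays moved. The work goes in short steps, each a Python script; the robot and the scene stay as the last script left them, time stands still between calls to the robot, and variables do not carry over. Pictures are saved under pics/ and viewed, about 8 in all and at most 12, crops included, and the job is handed in when it is done.

```bash
mkdir -p pics; ls; python3 - <<'E'
from cell import bot
import cv2,numpy as np
for c in ["scene","side","wrist"]:
    im=bot.camera(c); cv2.imwrite(f"pics/{c}0.png",im[:,:,::-1])
    for t in ["jaw","handle","part"]:
        print(c,t,[(d["bbox"],round(d["confidence"],2)) for d in bot.search_frame(c,t)][:3])
    k=bot.calibration(c); print({a:np.round(b,4).tolist() for a,b in k.items()})
print(bot.read_clock(),bot.read_tool_rot())
E
```

```text
pics
scene jaw [([172.2, 292.3, 156.1, 84.7], 0.76)]
scene handle [([273.1, 328.8, 52.5, 27.6], 0.63)]
scene part [([263.9, 357.2, 72.4, 57.9], 0.91)]
{'mtx': [[457.6963, 0.0, 321.8203], [0.0, 457.6963, 235.4685], [0.0, 0.0, 1.0]], 'k1': 0.014, 'extrinsics': [[0.8462, 0.5329, -0.0041, -0.4565], [0.4345, -0.6943, -0.5737, -0.1778], [-0.3086, 0.4837, -0.819, 0.971], [0.0, 0.0, 0.0, 1.0]]}
side jaw [([255.0, 290.2, 149.6, 75.4], 0.71)]
side handle [([363.1, 294.0, 38.5, 26.6], 0.81)]
side part [([363.9, 291.4, 36.8, 32.4], 0.69), ([342.5, 354.3, 69.7, 51.9], 0.62)]
{'mtx': [[465.0584, 0.0, 320.5285], [0.0, 465.0584, 244.4079], [0.0, 0.0, 1.0]], 'k1': 0.0206, 'extrinsics': [[0.9998, -0.0178, -0.0026, -0.54], [-0.011, -0.4891, -0.8721, 0.1447], [0.0143, 0.872, -0.4892, 0.8887], [0.0, 0.0, 0.0, 1.0]]}
wrist jaw [([392.0, 402.2, 41.3, 43.0], 0.92)]
wrist handle []
wrist part [([346.0, 350.5, 101.1, 83.7], 0.86)]
{'mtx': [[403.1175, 0.0, 326.163], [0.0, 403.1175, 236.6133], [0.0, 0.0, 1.0]], 'k1': 0.0039, 'hand_eye': [[1.0, -0.0013, -0.0, -0.0006], [-0.0003, -0.2739, 0.9618, -0.1431], [-0.0012, -0.9617, -0.2739, 0.0701], [0.0, 0.0, 0.0, 1.0]]}
0.6 [ 7.07111573e-01 -7.07101989e-01 -1.56469551e-05 -1.63708179e-05]
```

View pics/scene0.png

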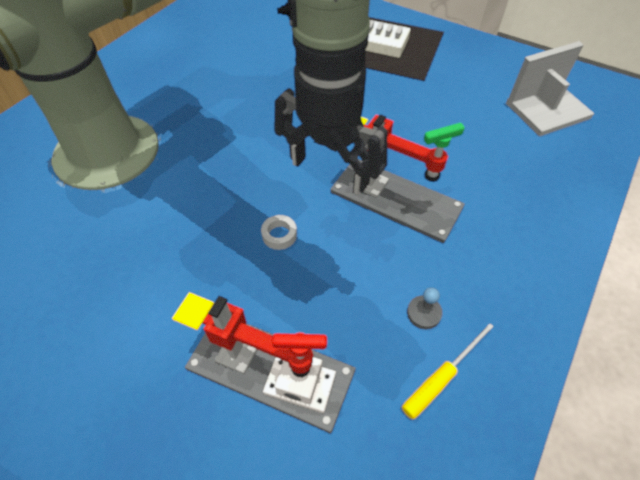

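View pics/side0.png

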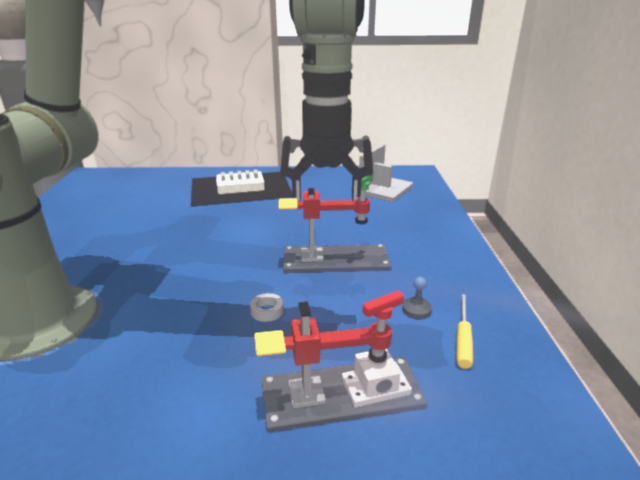

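The scene view shows the red clamp with its yellow plate at about (194,311), handle at (299,341) and block below. In the side view the plate is at (270,343) and the handle at (383,304). Next I triangulate.

```bash
cat > h.py <<'E'
import cv2,numpy as np
from cell import bot
from scipy.optimize import least_squares
from scipy.spatial.transform import Rotation as R
def ext(c):
    k=bot.calibration(c)
    if "extrinsics" in k: return np.array(k["extrinsics"])
    p=bot.read_position(); q=bot.read_tool_rot()
    T=np.eye(4);T[:3,:3]=R.from_quat([q[1],q[2],q[3],q[0]]).as_matrix();T[:3,3]=p
    return np.linalg.inv(T@np.array(k["hand_eye"]))
def proj(c,E,P):
    k=bot.calibration(c);P=np.atleast_2d(P);X=P@E[:3,:3].T+E[:3,3];s=X[:,:2]/X[:,2:]
    s=s*(1+k["k1"]*(s**2).sum(1,keepdims=True));m=np.array(k["mtx"])
    return s@np.diag([m[0,0],m[1,1]])+m[:2,2]
def tri(obs):  # [(cam,E,uv)]
    r=least_squares(lambda x:np.concatenate([(proj(c,E,x)[0]-uv) for c,E,uv in obs]),[0.5,-0.2,0.1])
    return r.x,np.abs(r.fun).max()
def onz(c,E,uv,z):
    return np.append(least_squares(lambda x:proj(c,E,[x[0],x[1],z])[0]-uv,[0.5,-0.2]).x,z)
def mask(im,col):
    h=cv2.cvtColor(im,cv2.COLOR_RGB2HSV)
    if col=="y": return cv2.inRange(h,(24,130,120),(36,255,255))
    return cv2.inRange(h,(0,150,70),(8,255,255))|cv2.inRange(h,(172,150,70),(180,255,255))
def blob(m,near):
    n,l,s,c=cv2.connectedComponentsWithStats(m)
    i=min([i for i in range(1,n) if s[i,4]>60],key=lambda i:np.linalg.norm(c[i]-near))
    return l==i,c[i],s[i]
def quat(yaw): # tool down, tool y axis rotated: base orientation then yaw about world z
    q=(R.from_euler('z',yaw)*R.from_quat([-1,0,0,1])).as_quat() # placeholder normalised by scipy
    return [q[3],q[0],q[1],q[2]]
E
python3 - <<'E'
from h import *
ob=[];oh=[]
for c,ny,nh,in [("scene",(194,311),(299,341)),("side",(270,343),(383,304))]:
    im=cv2.imread(f"pics/{c}0.png")[:,:,::-1].copy();E=ext(c)
    m,ce,s=blob(mask(im,"y"),ny);print(c,ce,s)
    ob.append((c,E,ce)); oh.append((c,E,np.array(nh)))
    cn=max(cv2.findContours(m.astype(np.uint8),0,2)[0],key=cv2.contourArea)
    print(cv2.approxPolyDP(cn,3,True)[:,0].tolist())
a,r=tri(ob);b,r2=tri(oh);print(a,r,b,r2,b-a,np.linalg.norm((b-a)[:2]))
print(R.from_quat([-1,0,0,1]).as_matrix().round(2).tolist())
for c in ["scene","side"]:
    im=cv2.imread(f"pics/{c}0.png");x,y=(240,350) if c=="scene" else (340,340)
    cv2.imwrite(f"pics/{c}0c.png",cv2.resize(im[y-75:y+75,x-100:x+100],None,fx=4,fy=4,interpolation=cv2.INTER_CUBIC))
E
```

```text
scene [192.92657343 310.67599068] [173 293  41  36 858]
[[189, 293], [173, 319], [197, 328], [213, 303]]Traceback (most recent call last):
  File "<stdin>", line 5, in <module>
  File "h.py", line 26, in blob
    i=min([i for i in range(1,n) if s[i,4]>60],key=lambda i:np.linalg.norm(c[i]-near))
ValueError: min() iterable argument is empty
```

```bash
sed -i 's/(24,130,120)/(22,90,120)/' h.py
python3 - <<'E'
from h import *
ob=[];oh=[]
for c in ["scene","side"]:
    im=cv2.imread(f"pics/{c}0.png");x,y=(240,350) if c=="scene" else (340,340)
    cv2.imwrite(f"pics/{c}0c.png",cv2.resize(im[y-75:y+75,x-100:x+100],None,fx=4,fy=4,interpolation=cv2.INTER_CUBIC))
for c,ny,nh,in [("scene",(194,311),(299,341)),("side",(270,343),(383,304))]:
    im=cv2.imread(f"pics/{c}0.png")[:,:,::-1].copy();E=ext(c)
    m,ce,s=blob(mask(im,"y"),ny);print(c,ce,s)
    ob.append((c,E,ce)); oh.append((c,E,np.array(nh)))
    cn=max(cv2.findContours(m.astype(np.uint8),0,2)[0],key=cv2.contourArea)
    print(cv2.approxPolyDP(cn,3,True)[:,0].tolist())
a,r=tri(ob);b,r2=tri(oh);print(a,r,b,r2,b-a,np.linalg.norm((b-a)[:2]))
print(R.from_quat([-1,0,0,1]).as_matrix().round(2).tolist())
E
```

```text
scene [192.86133033 310.66065389] [173 293  41  37 887]
[[189, 293], [173, 319], [197, 329], [213, 303]]
side [269.53726708 342.34782609] [255 330  31  25 644]
[[282, 331], [255, 333], [257, 354], [283, 352]]
[ 0.46576469 -0.21225228  0.12185165] 0.3172539166622528 [ 0.62488808 -0.1857631   0.16630469] 0.10013060264373053 [0.15912339 0.02648918 0.04445304] 0.16131314030421237
[[1.0, -0.0, 0.0], [0.0, 0.0, 1.0], [-0.0, -1.0, 0.0]]
```

View pics/scene0c.png

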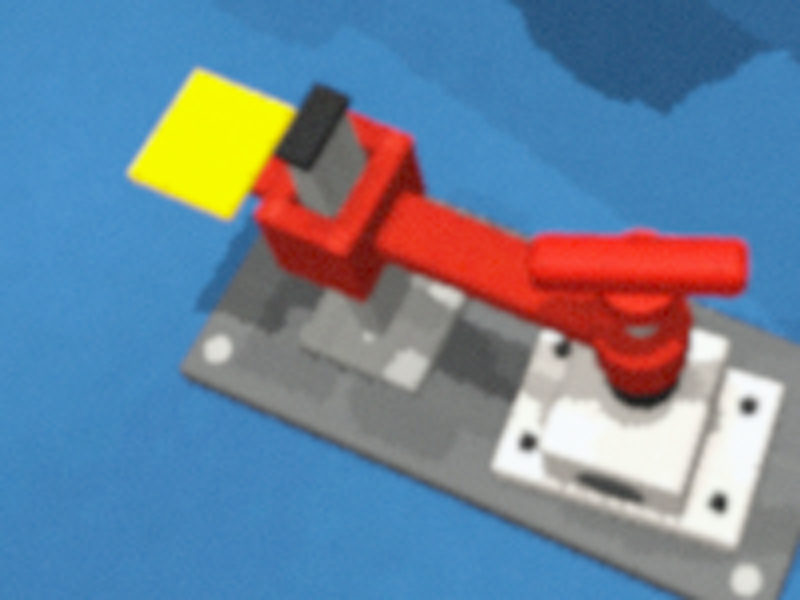

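View pics/side0c.png

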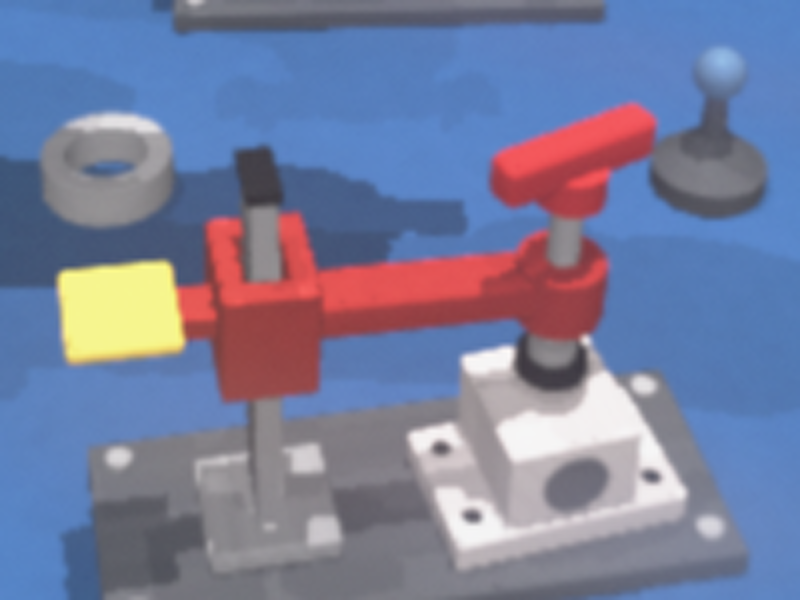

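The crops show a clear view of the jaw, with the pad about 10 mm above the block. Triangulated jaw to handle distance is 161 mm against a nominal 160. I'll go above the plate next and push, 6 mm outboard of the plate centre to keep the body clear of the bar.

```bash
python3 - <<'E'
from h import *
for c,e in [("scene",[(273.75,338),(326,338)]),("side",[(364.2,308),(403.5,296)])]:
    p=[onz(c,ext(c),np.array(x),0.172) for x in e];d=p[1]-p[0];print("handle",c,np.degrees(np.arctan2(d[1],d[0])),np.linalg.norm(d),(p[0]+p[1])/2)
yaw=np.arctan2(.0265,.159); u=np.array([np.cos(yaw),np.sin(yaw),0])
P=np.array([0.4658,-0.2122,0.122])-0.006*u
q=quat(yaw)
bot.set_gripper(0.0)
bot.move_pose(P+[0,0,0.08],q)
bot.move_linear(P+[0,0,0.012],speed=0.1)
f0=np.array(bot.read_ft_force())
print(bot.read_position(),f0,bot.read_clock())
print(bot.move_linear(P+[0,0,-0.04],speed=0.015,until_force=14))
print(bot.read_position(),bot.read_ft_force(),bot.read_clock())
im=bot.camera("side");cv2.imwrite("pics/side1c.png",cv2.resize(im[265:415,240:440,::-1],None,fx=4,fy=4))
E
```

```text
handle scene 32.08759706655222 0.06255638473010224 [ 0.62505648 -0.18379274  0.172     ]
handle side 24.60996837973839 0.06439833727865761 [ 0.62596545 -0.18869401  0.172     ]
[ 0.46041686 -0.21313825  0.13446653] [ 0.09312102 -0.77380535  0.67441065] 3.125
True
[ 0.45957034 -0.21330905  0.10721024] [-2.34068751  0.75312075  9.57361761] 5.0083
```

View pics/side1c.png

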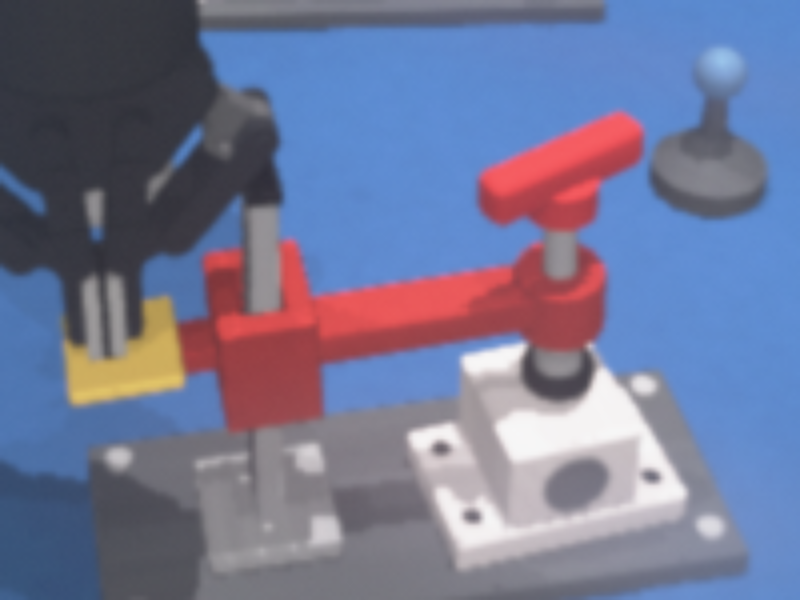

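The pad is on the block and the jaw has tipped, but the gripper linkage is close to the bar top. I'll lift, turn the gripper 90° and press again.

```bash
python3 - <<'E'
from h import *
yaw=np.arctan2(.0265,.159); u=np.array([np.cos(yaw),np.sin(yaw),0])
P=np.array([0.4658,-0.2122,0.107])-0.006*u
p=np.array(bot.read_position())
bot.move_linear(p+[0,0,0.08],speed=0.12)
for y in (yaw+np.pi/2,yaw-np.pi/2):
    s=bot.solve_ik(P+[0,0,.08],quat(y));print(np.degrees(y),s)
y=min([k for k in (yaw+np.pi/2,yaw-np.pi/2) if bot.solve_ik(P,quat(k)) is not None],key=lambda k:abs(bot.solve_ik(P,quat(k))[5]-bot.read_joint_positions()[5]))
bot.move_pose(P+[0,0,0.08],quat(y))
bot.move_linear(P+[0,0,0.012],speed=0.1)
f0=np.array(bot.read_ft_force())
for F in (14,18):
    print(f0,bot.move_linear(P+[0,0,-0.03],speed=0.01,until_force=F))
    print(bot.read_position(),np.array(bot.read_ft_force())-f0,bot.read_clock())
    bot.wait(.2);print(np.array(bot.read_ft_force())-f0)
    if (np.array(bot.read_ft_force())-f0)[2]>13: break
    p=np.array(bot.read_position());bot.move_linear(p+[0,0,.01],speed=.05)
im=bot.camera("side");cv2.imwrite("pics/side2c.png",cv2.resize(im[265:415,240:440,::-1],None,fx=4,fy=4))
E
```

```text
99.46232220802563 [-0.57979325  0.28306444 -0.37348012  0.91425177  0.         -0.74494193]
-80.53767779197437 [-0.57979325  0.28306444 -0.37348012  0.91425177  0.          2.39665073]
[-0.50229517  0.40039179  0.41619991] True
[ 0.459885   -0.21327079  0.10717684] [-1.96433442  0.76145221  8.12160736] 9.875
[-0.82557749  0.10499415  8.67854889]
[-0.50229517  0.40039179  0.41619991] True
[ 0.45990193 -0.21331506  0.10678009] [-2.31730948  2.01051045 10.05128427] 12.1167
[-0.76966136  0.75096881  8.93490463]
```

View pics/side2c.png

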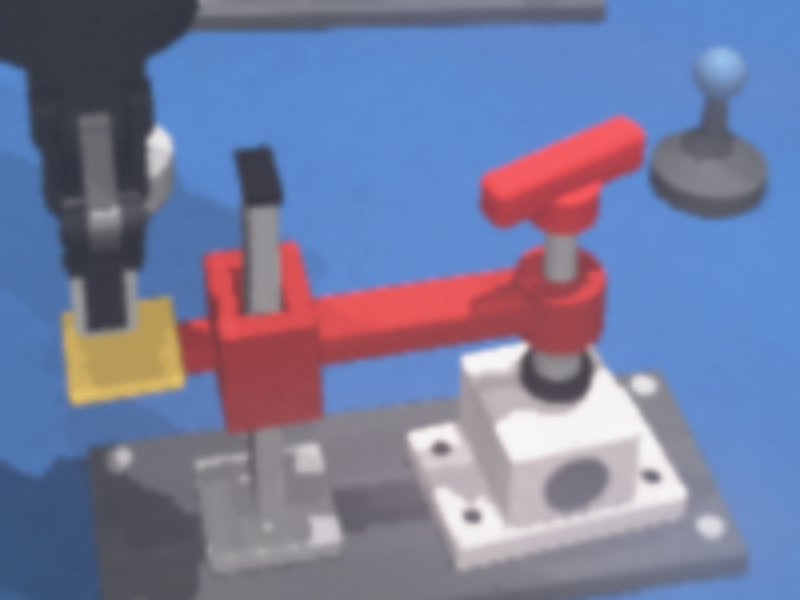

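Clearance is good now and the jaw is tipped. The steady force settled at only about 9 N, so I'll press in small steps to a settled ~14 N.

```bash
python3 - <<'E'
from h import *
f0=np.array(bot.read_ft_force()); p=np.array(bot.read_position());print(p,f0)
p[2]=0.1075; bot.move_linear(p,speed=.02)
for i in range(14):
    bot.wait(.12); f=(np.array(bot.read_ft_force())-f0);print(round(p[2],4),bot.read_position()[2].round(4),f.round(1))
    if f[2]>13.5: break
    p[2]-=0.0005; bot.move_linear(p,speed=.02)
bot.wait(.3);print((np.array(bot.read_ft_force())-f0).round(1))
p=np.array(bot.read_position());bot.move_linear([p[0],p[1],p[2]+.09],speed=.12)
bot.set_gripper(1.0)
print(bot.read_clock())
ob=[]
for c,ny in [("scene",(193,316)),("side",(269,352))]:
    im=bot.camera(c);cv2.imwrite(f"pics/{c}3.png",im[:,:,::-1])
    d=bot.search_frame(c,"handle");print(d[:2])
    b=d[0]["bbox"];ob.append((c,ext(c),np.array([b[0]+b[2]/2,b[1]+b[3]/2])))
    try:print(c,blob(mask(im,"y"),ny)[1])
    except Exception as e:print(e)
print(tri(ob))
E
```

```text
[ 0.45986501 -0.21330654  0.11688063] [-1.12021177  0.74273007  0.50483832]
0.1075 0.1074 [-0.  -0.7  1.8]
0.107 0.1072 [-1.  -0.1  4.2]
0.1065 0.1069 [-1.7  0.3  7.6]
0.106 0.1067 [-3.   2.   9.7]
0.1055 0.1065 [-3.4  1.8 12.3]
0.105 0.1062 [-4.6  1.8 14.5]
[-3.7  2.5 15.4]
17.3083
[{'bbox': [270.9, 330.8, 52.2, 26.7], 'confidence': 0.66}]
scene [194.4709596  316.43560606]
[{'bbox': [359.9, 295.7, 41.1, 29.8], 'confidence': 0.89}]
side [291.27083333 202.875     ]
(array([ 0.62203374, -0.18696037,  0.15553152]), np.float64(0.07421495278941848))
```

```bash
python3 - <<'E'
from h import *
y=np.radians(118)
bot.move_pose([0.622,-0.187,0.235],quat(y))
E=ext("wrist");np.save("E.npy",E)
im=bot.camera("wrist");cv2.imwrite("pics/wrist3.png",im[:,:,::-1])
print(bot.search_frame("wrist","handle")[:2],bot.search_frame("wrist","part")[:1])
print("proj",proj("wrist",E,[[.622,-.187,.165]]),bot.read_joint_positions(),bot.read_clock())
for z in (.155,.165):
    h=[np.radians(28)]
    d=.033*np.array([np.cos(h[0]),np.sin(h[0]),0]);print(proj("wrist",E,[[.622,-.187,z]+d,[.622,-.187,z]-d]))
E
```

```text
[] [{'bbox': [276.9, 138.8, 84.0, 105.7], 'confidence': 0.76}]
proj [[324.67674241 252.33602817]] [-4.05697738e-01  5.12672545e-01  1.04284542e-01  1.16238396e+00
  5.53611850e-06 -8.94240821e-01] 20.425
[[324.87109736 299.28078909]
 [324.58971182 190.41981835]]
[[324.81973628 306.61152919]
 [324.52148491 193.49717972]]
```

View pics/wrist3.png

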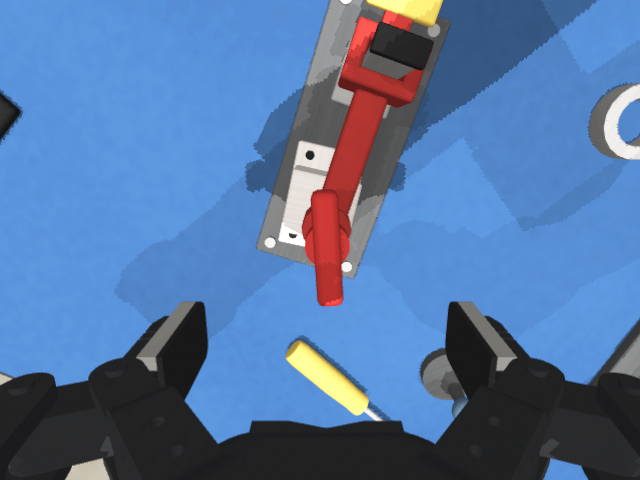

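The wrist view shows the red handle from (325,190) to (330,306). That puts its yaw near 30.5° with about 1 mm offset from my estimate. Next I grip it and turn.

```bash
python3 - <<'E'
from h import *
y=np.radians(120.5); t=np.array([np.cos(y),np.sin(y),0])
P=np.array([0.622,-0.187,0.136])+.001*t
bot.move_pose(P+[0,0,.08],quat(y))
print(bot.move_linear(P,speed=.08,until_force=8),bot.read_position())
f0=np.array(bot.read_ft_force());m0=np.array(bot.read_moment())
def s(n): print(n,bot.read_gripper_width().__round__(3),(np.array(bot.read_ft_force())-f0).round(1),(np.array(bot.read_moment())-m0).round(2),round(bot.read_clock(),1))
s("pre");bot.set_gripper(0.0,40);s("grip")
N=6;T=1.57
for i in range(1,N+1):
    a=T*i/N
    bot.move_linear(P-[0,0,.0032*a],speed=.004,rotation=quat(y-a)) if i==0 else bot.move_linear(P-[0,0,.0032*a],speed=.0014,rotation=quat(y-a))
    s(round(a,2))
q=bot.read_tool_rot();print(np.degrees(R.from_quat([q[1],q[2],q[3],q[0]]).as_euler('xyz')),bot.read_position())
im=bot.camera("side");cv2.imwrite("pics/side4c.png",cv2.resize(im[240:420,240:480,::-1],None,fx=3.3,fy=3.3))
E
```

```text
False [ 0.62195498 -0.18633031  0.13665401]
pre 1.001 [0. 0. 0.] [0. 0. 0.] 21.8
grip 0.17 [ 1.6 -0.6  0.8] [-0.34 -0.16  0.07] 22.5
0.26 0.171 [ 0.5 -0.8  1.9] [-0.24 -0.15 -0.12] 22.9
0.52 0.166 [ 0.6 -2.2  4.3] [-0.21 -0.09 -0.13] 23.3
0.79 0.173 [-0.4 -2.2  6.1] [-0.16  0.03 -0.18] 23.7
1.05 0.17 [-0.7 -2.3  7.6] [-0.15  0.07 -0.11] 24.2
1.31 0.163 [-2.1 -3.1  8.9] [-0.09  0.07 -0.1 ] 24.6
1.57 0.17 [-3.1 -2.4 11.2] [-0.15  0.29 -0.11] 25.0
[-9.01134705e+01 -1.26193088e-02  3.06153988e+01] [ 0.6216844  -0.18703131  0.13249133]
```

View pics/side4c.png

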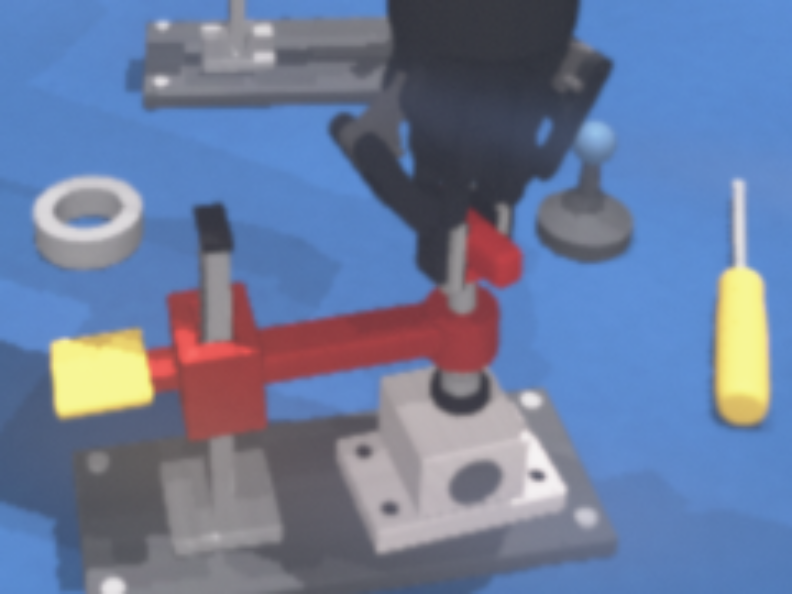

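The handle has turned with the gripper, the jaw is bound and the block hasn't moved. I'll release, retreat and check.

```bash
python3 - <<'E'
from h import *
bot.set_gripper(1.0)
p=np.array(bot.read_position());bot.move_linear(p+[0,0,.11],speed=.12)
bot.move_pose([0.5,-0.02,.3],quat(np.radians(45)))
bot.wait(.3)
I=[]
for c,(x,y) in [("scene",(250,350)),("side",(340,345))]:
    im=bot.camera(c);I.append(cv2.resize(im[y-75:y+75,x-100:x+100,::-1],None,fx=2.7,fy=3.4,interpolation=cv2.INTER_CUBIC)[:, :400] if 0 else cv2.resize(im[y-75:y+75,x-66:x+67,::-1],None,fx=3,fy=3))
    o=cv2.imread(f"pics/{c}3.png")[:,:,::-1].copy()
    print(c,blob(mask(o,"y"),(193,316) if c=="scene" else (269,352))[1],blob(mask(im,"y"),(193,316) if c=="scene" else (269,352))[1],bot.search_frame(c,"part")[:1],bot.search_frame(c,"handle")[:1])
cv2.imwrite("pics/f.png",np.hstack(I));print(bot.read_clock(),bot.read_ft_force())
E
```

```text
scene [194.4709596  316.43560606] [194.91867853 316.68487929] [{'bbox': [263.0, 360.0, 72.0, 52.7], 'confidence': 0.61}] [{'bbox': [284.1, 312.6, 22.3, 58.0], 'confidence': 0.92}]
side [291.27083333 202.875     ] [269.99688474 352.47196262] [{'bbox': [342.6, 353.3, 68.9, 55.9], 'confidence': 0.67}] [{'bbox': [364.5, 294.8, 34.7, 32.9], 'confidence': 0.56}]
28.2833 [-0.15093347  0.25934822 -0.04033106]
```

View pics/f.png

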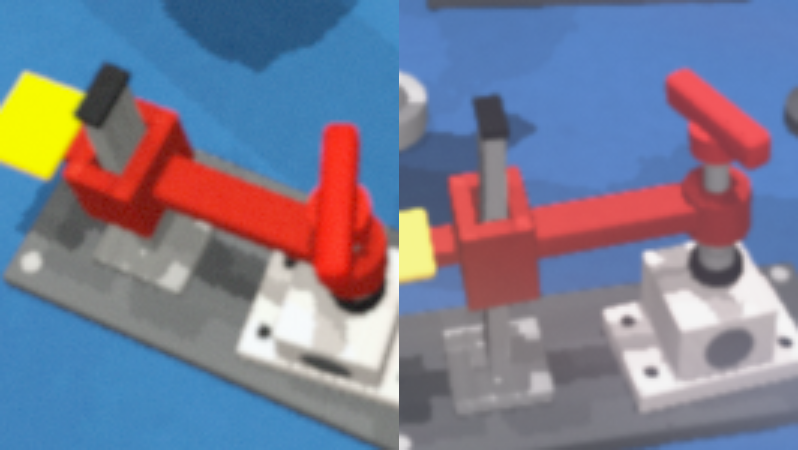

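The final view shows the handle turned about 90°, the pad on the block, and the jaw and block holding their positions. I'm handing in.

```bash
python3 - <<'E'
from h import *
p=[onz("scene",ext("scene"),np.array(x),.16) for x in [(297.3,318.3),(296,365)]];d=p[1]-p[0];print(np.degrees(np.arctan2(d[1],d[0])))
bot.close_job()
E
```

```text
-57.492571641455385
the job is handed in; nothing more can be done
```

The clamp is tightened on the bearing block, and I handed the job in at about 28 s on the robot's clock. No verdict came back.

**Pressing the jaw:** I pushed the jaw down by the yellow plate until the pad met the block and the jaw tipped. On the first push the gripper's linkage came close to the bar top, and I can't rule out that it touched. I lifted, turned the gripper 90° and pressed again. The steady force was only about 9 N at that point, so I pressed in small steps to a steady 15 N.

**Turning the handle:** I gripped the red handle, turned it 1.57 rad clockwise while following it down 5 mm, then let go and moved clear.

**Last checks:**
- **Handle:** its direction went from about 30° to about −57° in the pictures, which is roughly a quarter turn.
- **Jaw:** in the scene view the plate moved less than 1 pixel between the press and the end. The side view gave no such check, because its "before" picture matched a different yellow object.
- **Block:** its detected outline matches the start to within a few pixels in both views.
- **Contact:** the gripper was clear of everything, and the wrist force read about 0.3 N.

I did not measure the pad's clamping force directly. While turning, the force on the tool stayed around 12 N or less.

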